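Clamp the capped vacuum port

ROBOT

A 7-joint arm with a two-finger parallel gripper is mounted at the origin on a cart in front of the work surface, level with it; the furniture and walls round the work are solid. World frame = base frame: x ahead of the robot, y to its left, z up, the work surface at z = 0. Lengths are in m, angles in rad, forces in N, time in s.
With the tool pointing down it reaches from about 0.4 to 0.75 m from the base axis. Payload 19.5 kg.
Tool frame: the origin (TCP) lies midway between the tips of the shut fingers; the grasp point (between the pads) lies 19 mm behind it; z points along the fingers, y is the line along which they close (so a half turn about z gives the same grasp; the last joint's range is limited). The gripper opens to 85 mm and grips with 20 to 120 N. Pads are 22 mm wide; open, the fingers measure 114 mm over their backs; the gripper's body (76 mm by 85 mm) begins 54 mm behind the grasp point. The pads swing forward as they close: fully open they stand 13 mm farther back than shut.
Start: joints at [1.141, 0.707, -0.028, 1.485, 0.022, 0.951, -0.075], TCP at [0.217, -0.532, 0.231] pointing down, gripper open.
Joint ranges: [-2.71, 2.71], [-0.32, 2.16], [-1.57, 1.52], [0, 2.45], [-1.46, 4.6], [0, 2.02], [-2.83, 2.83]. Speed limits (rad/s): [1.89, 1.89, 2.57, 2.57, 3.01, 3.01, 3.01].

INTERFACE

Orientations are given as [roll, pitch, yaw] about the fixed x, y, z axes, in that order (R = Rz(yaw) Ry(pitch) Rx(roll)).
In Python, from station import r, vision gives the robot as it stands.
- The arm moves only by the tool apply_moves, never from a script. Its argument "plan" is a list of rows, each an object with "travel": the shift along the tool's x, y, z in m, a list of three; "dr": the turn, a rotation vector about the tool's x, y, z in rad, a list of three. A call has 1 to 8 rows; each row shifts and turns the commanded pose from where the row before left it, along the tool's axes as they then stand; what a row does not reach is not made up. A row lasts 1/12 s, in which the tool goes at most 41.7 mm and 7.16 degrees, less where a joint would pass 70% of its speed; a pose out of reach is approached as far as the arm can. A call with a gripper value outside its range is refused whole. "jaw" is the closure, from 0 (fully open) to 1 (shut), set as the call begins (left out, the last holds). The fingers move at their own pace and stop on an object; "grip_force" is the grip in N (left out, the last holds). Time passes only in rows, so rows that do not move let the fingers close. It gives the time, the measured TCP pose, the force, the opening and the grip force at its end, in the units of the state.
- r.read_state(): the state, without advancing time (a new reading comes with each control period).
- vision.read_camera(name): name is "side" or "top" or "wrist"; returns the picture (384x512x3 uint8, red, green, blue); there is no depth.
- vision.camera_model(name): a dict with "fov_y" (degrees; the focal length in pixels is half the picture's height over the tangent of half this angle, whatever the lens; pixels are square), "cx", "cy" (the principal point, pixels), "k1" (the pictures are not rectified: a ray, as slopes to the right and down, at radius r is drawn at 1 + k1 r^2 times it, then the intrinsics apply), "pose" (4x4, takes a point from camera to world coordinates); the wrist camera has in their place "hand_eye" (4x4, takes a point from camera to tool coordinates, whose origin is the TCP and whose axes are the flange's). Camera axes: x right, y up, looking along -z (the intrinsics and any distortion apply to the point x, -y, -z); pixel columns grow to the right and rows downward; lengths in m; the calibration is good to about 2 mm. A picture is of the moment at which its call begins: read the wrist's pose just before it. camera_model takes no time and is no camera call.
- r.close_job(): hands the job in; it is judged then, once.
The state is a dict: "time": time; "joints": joint angles; "joint_velocities": joint speeds; "joint_efforts": joint torques, N m; "tool_pos": TCP position; "ee_rot": TCP orientation; "contact_force": force on the tool from outside, world axes, zero at the start; "torque": the same for the moment, N m; "width": finger opening in m; "grasp_force": force on a finger pad.
Only numpy, scipy, OpenCV 4.12 (cv2) and the standard library are available. Lean on these libraries where they do the work, as an engineer would, in place of code of your own. Each camera call takes 0.05 s, during which the arm holds its last target. There are 200 camera calls.

TASK

Of the two vacuum ports on the bench, clamp the one that has the brass cap: swing the hinged front half of its clamp ring (red knob) fully shut round the two flanges, then swing the latch bolt (yellow knob) fully home across the ring's slotted ear. Leave the other port's clamp and latch as they are, and let go at the end.

Things in the scene. Friction and masses are not known exactly. Their poses are not given: they have to be found in the camera images.
- capped_port: Port to clamp, fixed: grey plate 150x130 mm, steel flange 68 mm across, brass cap on it. Origin: centre of the plate's underside, on the flange axis; z up, +x to the short pipe stub. In this frame (mm): clamp ring 88 across, 50 to 76 high, hinge of its front half at (0, 52), red knob when shut at (-62, 0); latch pivot (12, -72), yellow knob when home (-43, -72). Only the knobs rise above 81
- clamp_knob (a point): Red upright round knob, 16 mm thick, on the front half of the clamp ring. The point lies on its axis, 106 mm above the bench; top at 125, foot at 75 mm. It runs on a level circle of 81 mm radius about the hinge; about 0.5 N moves it and it stays where it is left
- latch_knob (a point): Yellow upright round knob, 16 mm thick, at the end of the latch bolt. The point lies on its axis, 106 mm above the bench; top at 125, foot at 75 mm. It runs on a level circle of 55 mm radius about the latch pivot; about 0.6 N moves it and it stays where it is left. The bolt's nut strikes the ring's ear if the ring is not shut first
- clamp (a joint): Angle of the front half of the ring (rad): 0 = shut, at its stop; grows as it opens (clockwise from above), starts at 1.1 to 1.5, at most 1.9
- latch (a joint): Angle of the latch bolt (rad): 0 = home, at its stop, bolt pointing along the port's -x; grows as it opens (anticlockwise from above), starts at 1.0 to 1.5, at most 1.9
- open_port: The other port, to be left alone: the same fixture with the same clamp and knobs, but with no cap, so that its dark bore shows. Its origin and axes are as on the capped port
- open_clamp_knob (a point): Red knob of the open port's clamp, 106 mm above the bench: not to be moved
- open_latch_knob (a point): Yellow knob of the open port's latch, 106 mm above the bench: not to be moved

How it is judged:
By the outcome, as a careful person would: the job done as asked, in the order asked, and still so for the second after the job is handed in, with the robot touching nothing.
It also fails if it takes over 38 s, if anything falls off the work surface, if the arm or the gripper's body presses on something with over 40 N, if the wrist force passes 120 N, or if a joint passes its speed limit or range.

## Working session

There is one attempt and no reset: what is moved stays moved. The work goes in short steps, Python scripts to look and compute and a tool call to move; the robot and the scene stay as the last step left them, time stands still between calls to the robot, and variables do not carry over. Pictures are saved under pics/ and viewed, at most 10 in all, crops included, and the job is handed in when it is done.

Besides the shell and the picture viewer there is one more tool, called after "Emit:" as name(argument=value, ...), one argument or row to a line, values as JSON. apply_moves: Moves the arm, as the interface text tells. Its arguments: {"type":"object","properties":{"plan":{"type":"array","items":{"type":"object","properties":{"travel":{"type":"array","items":{"type":"number"}},"dr":{"type":"array","items":{"type":"number"}}}}},"jaw":{"type":"number"},"grip_force":{"type":"number"}},"required":["plan"]}

```bash
mkdir -p pics; cat > h.py <<'E'
import numpy as np, cv2
from station import r, vision
from scipy.spatial.transform import Rotation as R
def model(n, st=None):
    m=vision.camera_model(n)
    if 'pose' in m: T=np.array(m['pose'])
    else:
        st=st or r.read_state(); T=np.eye(4); T[:3,:3]=R.from_euler('xyz',st['ee_rot']).as_matrix(); T[:3,3]=st['tool_pos']; T=T@np.array(m['hand_eye'])
    f=192/np.tan(np.radians(m['fov_y'])/2)
    return m,T,f
def ray(n,u,v,st=None):
    m,T,f=model(n,st)
    d=np.array([(u-m['cx'])/f,(v-m['cy'])/f]); p=d.copy()
    for _ in range(20): p=d/(1+m['k1']*(p@p))
    return T[:3,3],T[:3,:3]@np.array([p[0],-p[1],-1])
def onplane(n,u,v,z,st=None):
    o,d=ray(n,u,v,st); return o+d*(z-o[2])/d[2]
def blobs(img,col,amin=25):
    h=cv2.cvtColor(img,cv2.COLOR_RGB2HSV)
    if col=='red': m=cv2.inRange(h,(0,130,60),(8,255,255))|cv2.inRange(h,(172,130,60),(180,255,255))
    if col=='yellow': m=cv2.inRange(h,(23,130,90),(35,255,255))
    if col=='brass': m=cv2.inRange(h,(14,70,60),(24,255,255))
    n,l,s,c=cv2.connectedComponentsWithStats(m)
    return [(c[i].round(1).tolist(),s[i].tolist()) for i in range(1,n) if s[i][4]>=amin]
E
python3 - <<'E'
from h import *
st=r.read_state(); print(st)
ims=[vision.read_camera(n) for n in('top','side')]
for n,im in zip(('top','side'),ims):
    cv2.imwrite(f'pics/{n}0.png',im[:,:,::-1])
    print(n,model(n)[1].round(3).tolist())
    for c in('red','yellow','brass'): print(c,blobs(im,c))
E
```

```text
{'time': 0.0, 'joints': array([ 1.14129442,  0.70707214, -0.02761429,  1.48503168,  0.02201994,
        0.95091272, -0.07550404]), 'joint_velocities': array([-0.00083354,  0.00160087, -0.00011056, -0.00251966, -0.00034022,
       -0.00022359,  0.00121329]), 'joint_efforts': array([ 3.47159330e-04, -8.83231473e+01,  1.23499721e+00, -2.36171240e+01,
        1.69035781e-02,  6.55052194e-03,  3.07493883e-05]), 'tool_pos': array([ 0.21732403, -0.53204358,  0.23083752]), 'ee_rot': array([-3.14047320e+00,  5.55945025e-05,  3.87808131e-01]), 'contact_force': array([-0.48378961, -0.08891827,  0.23825959]), 'torque': array([ 0.02827876, -0.04253825,  0.00334242]), 'grasp_force': 0.0, 'width': 0.08534777779554374}
top [[0.013, 0.987, -0.16, 0.319], [-1.0, 0.011, -0.009, -0.11], [-0.007, 0.16, 0.987, 1.118], [0.0, 0.0, 0.0, 1.0]]
red [([280.3, 176.2], [276, 170, 10, 13, 89]), ([109.3, 210.5], [102, 205, 15, 12, 124]), ([280.1, 258.1], [264, 250, 32, 19, 185]), ([273.1, 269.0], [259, 256, 30, 25, 185])]
yellow [([160.9, 189.9], [147, 176, 29, 28, 487]), ([394.2, 179.0], [391, 176, 7, 7, 42]), ([3
[... 1960 characters left out ...]
4, 264.7], [236, 250, 11, 30, 247])]
yellow []
brass [([27.7, 4.7], [23, 0, 11, 11, 90]), ([82.8, 0.8], [75, 0, 20, 3, 44]), ([56.1, 45.2], [41, 37, 34, 17, 256]), ([111.9, 58.8], [98, 52, 34, 15, 348]), ([45.9, 85.7], [13, 54, 67, 52, 2153]), ([112.8, 72.5], [101, 67, 31, 9, 117]), ([183.0, 122.6], [182, 113, 3, 19, 37]), ([269.4, 136.3], [266, 127, 8, 20, 143]), ([24.4, 184.6], [0, 159, 54, 59, 2179]), ([119.2, 196.8], [101, 191, 44, 10, 162]), ([261.9, 204.0], [257, 191, 11, 26, 226]), ([103.3, 214.5], [76, 199, 41, 34, 559]), ([227.9, 243.6], [211, 232, 35, 25, 601]), ([6.2, 311.6], [0, 303, 19, 24, 248]), ([10.4, 327.7], [0, 319, 20, 20, 60]), ([365.2, 354.3], [329, 320, 77, 64, 4056])]
```

View pics/top0.png

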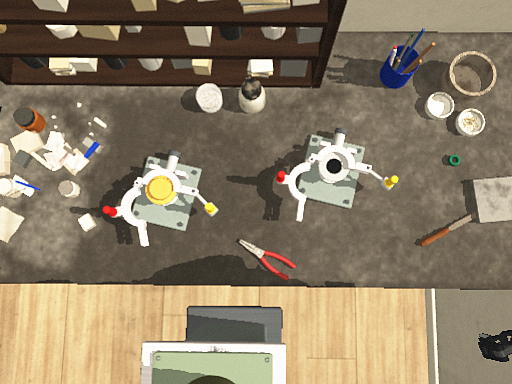

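View pics/side0.png

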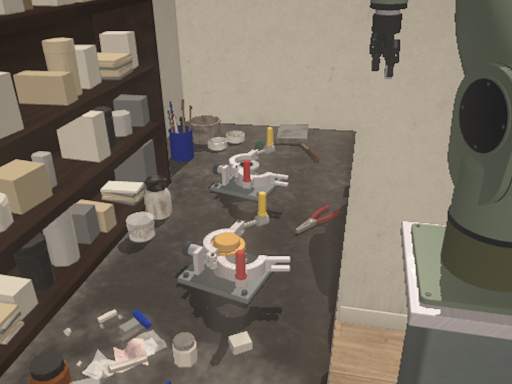

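The top view shows the capped port on the left: cap (160,190), red knob (109,210), yellow knob (210,209), stub (172,160). In the side view its red knob is at (240,265) and its yellow at (262,204).

```bash
cat > m.py <<'E'
from h import *
def tri(a,b):
    (o1,d1),(o2,d2)=ray('top',*a),ray('side',*b)
    s=np.linalg.lstsq(np.c_[d1,-d2],o2-o1,rcond=None)[0]
    p,q=o1+s[0]*d1,o2+s[1]*d2
    return ((p+q)/2).round(4),np.linalg.norm(p-q).round(4)
im=vision.read_camera('top')
print('red tri',tri((109.3,210.5),(240.4,264.7)),'top plane',onplane('top',109.3,210.5,.106).round(4))
print('yel tri',tri((209.4,207.8),(261.9,204.0)),'top plane',onplane('top',209.4,207.8,.106).round(4))
cap=onplane('top',160.9,189.9,.085); print('cap',cap.round(4),'stub',onplane('top',172,158,.06).round(4))
print('openred',onplane('top',280.3,176.2,.106).round(3),'openyel',onplane('top',391,181,.106).round(3))
# plate corners by colour
h=cv2.cvtColor(im,cv2.COLOR_RGB2HSV)
print(h[168,195],h[222,178],h[165,150],h[260,100])
c=im[130:270,80:240]; cv2.imwrite('pics/crop.png',cv2.resize(c,None,fx=4,fy=4,interpolation=2)[:,:,::-1])
E
python3 m.py
```

```text
red tri (array([0.4321, 0.2179, 0.0973]), np.float64(0.0004)) top plane [0.4309 0.2151 0.106 ]
yel tri (array([0.4409, 0.006 , 0.0969]), np.float64(0.0013)) top plane [0.4391 0.0049 0.106 ]
cap [0.4793 0.1131 0.085 ] stub [0.5555 0.097  0.06  ]
openred [ 0.508 -0.144  0.106] openyel [ 0.501 -0.378  0.106]
[ 44  30 223] [ 39  25 176] [  0   0 255] [ 20  58 105]
```

View pics/crop.png

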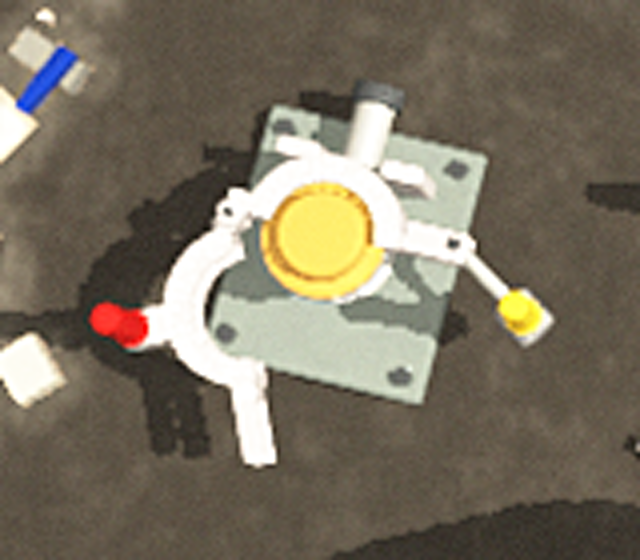

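```bash
cat > n.py <<'E'
from h import *
P=lambda x,y,z:onplane('top',80+x/4-.4,130+y/4-.4,z)[:2]
hz,lp=P(230,208,.08),P(458,243,.08)
red,yel=P(104,319,.125),P(518,308,.125)
sc=[P(a,b,.012) for a,b in((285,128),(457,168),(400,377),(225,333))]
print('hinge',hz,'pivot',lp,np.linalg.norm(hz-lp),'red',red,np.linalg.norm(red-hz),'yel',yel,np.linalg.norm(yel-lp))
print('screw centre',np.mean(sc,0),'sides',[np.linalg.norm(sc[i]-sc[i-1]).round(4) for i in range(4)])
d=lp-hz; a1=np.arctan2(d[1],d[0])-np.arctan2(-124,12)
d=(sc[0]+sc[1]-sc[2]-sc[3]); a2=np.arctan2(d[1],d[0]); print('yaw',a1,a2)
cap=onplane('top',160.4,189,.09)[:2]
src=np.array([[0,0],[0,0],[0,52],[12,-72]])/1e3; dst=np.array([np.mean(sc,0),cap,hz,lp])
A=src-src.mean(0);B=dst-dst.mean(0)
yaw=np.arctan2((A[:,0]*B[:,1]-A[:,1]*B[:,0]).sum(),(A*B).sum()); Rm=np.array([[np.cos(yaw),-np.sin(yaw)],[np.sin(yaw),np.cos(yaw)]])
o=dst.mean(0)-Rm@src.mean(0); print('fit',o,yaw,'cap',cap,'res',(o+src@Rm.T-dst).round(4).tolist())
w=lambda x,y:(o+Rm@[x/1e3,y/1e3])
H,L,RS,YS=w(0,52),w(12,-72),w(-62,0),w(-43,-72)
ang=lambda v:np.arctan2(v[1],v[0])
print('H',H,'L',L,'redshut',RS,'yelhome',YS)
print('clamp',(ang(RS-H)-ang(red-H))%(2*np.pi),'latch',(ang(yel-L)-ang(YS-L))%(2*np.pi))
E
python3 n.py
```

```text
hinge [0.49770005 0.16685439] pivot [0.47988529 0.0421465 ] 0.12597389553349433 red [0.43112615 0.21676412] 0.08320496366793234 yel [0.43934741 0.00342939] 0.0560565332742037
screw centre [0.48524477 0.11904255] sides [np.float64(0.1238), np.float64(0.1037), np.float64(0.1252), np.float64(0.1042)]
yaw -0.2383657137022377 -0.23078347713428543
fit [0.48406079 0.11587825] -0.2351166222862407 cap [0.48042377 0.11322436] res [[-0.0012, -0.0032], [0.0036, 0.0027], [-0.0015, -0.0004], [-0.0009, 0.0009]]
H [0.49617452 0.16644759] L [0.47895777 0.0430637 ] redshut [0.42376658 0.13032155] yelhome [0.42547098 0.0558763 ]
clamp 1.1211739869191764 latch 1.0208169646966123
```

Geometry is consistent: pivot spacing is 126 mm (124.6 expected), knob radii are 83 and 56 mm, clamp ≈ 1.12, latch ≈ 1.02. Next I move over the red knob in two straight legs, then turn.

Emit:
apply_moves(
  plan=[
    {"travel": [0.032, -0.017, 0], "dr": [0, 0, 0]},
    {"travel": [0.032, -0.017, 0], "dr": [0, 0, 0]},
    {"travel": [0.032, -0.017, 0], "dr": [0, 0, 0]},
    {"travel": [0.032, -0.017, 0], "dr": [0, 0, 0]},
    {"travel": [0.032, -0.017, 0], "dr": [0, 0, 0]},
    {"travel": [0.032, -0.017, 0], "dr": [0, 0, 0]},
    {"travel": [0.032, -0.017, 0], "dr": [0, 0, 0]},
    {"travel": [0.032, -0.017, 0], "dr": [0, 0, 0]},
  ],
  jaw=0.5,
)

```text
time: 0.82
tool_pos: [0.4038, -0.308, 0.2312]
ee_rot: [-3.141, 0.0, 0.388]
contact_force: [-0.2, -0.5, -0.0]
width: 0.043
grasp_force: 0.0
```

Emit:
apply_moves(
  plan=[
    {"travel": [0.032, -0.017, 0], "dr": [0, 0, 0]},
    {"travel": [0.032, -0.017, 0], "dr": [0, 0, 0]},
    {"travel": [0.032, -0.017, 0], "dr": [0, 0, 0]},
    {"travel": [0.032, -0.017, 0], "dr": [0, 0, 0]},
    {"travel": [0.008, -0.034, 0], "dr": [0, 0, 0]},
    {"travel": [0.008, -0.034, 0], "dr": [0, 0, 0]},
    {"travel": [0.008, -0.034, 0], "dr": [0, 0, 0]},
    {"travel": [0.008, -0.034, 0], "dr": [0, 0, 0]},
  ],
)

```text
time: 1.48
tool_pos: [0.4734, -0.0587, 0.2312]
ee_rot: [-3.141, 0.0, 0.388]
contact_force: [-0.1, 0.2, -0.6]
width: 0.043
grasp_force: 0.0
```

Emit:
apply_moves(
  plan=[
    {"travel": [0.008, -0.034, 0], "dr": [0, 0, 0]},
    {"travel": [0.008, -0.034, 0], "dr": [0, 0, 0]},
    {"travel": [0.008, -0.034, 0], "dr": [0, 0, 0]},
    {"travel": [0.008, -0.034, 0], "dr": [0, 0, 0]},
    {"travel": [0.008, -0.034, 0], "dr": [0, 0, 0]},
    {"travel": [0.008, -0.034, 0], "dr": [0, 0, 0]},
    {"travel": [0.008, -0.034, 0], "dr": [0, 0, 0]},
    {"travel": [0.008, -0.034, 0], "dr": [0, 0, 0]},
  ],
)

```text
time: 2.15
tool_pos: [0.4297, 0.2175, 0.2313]
ee_rot: [-3.141, 0.0, 0.388]
contact_force: [1.1, -0.2, 0.3]
width: 0.0429
grasp_force: 0.0
```

Emit:
apply_moves(
  plan=[
    {"travel": [0, 0, 0], "dr": [0, 0, -0.122]},
    {"travel": [0, 0, 0], "dr": [0, 0, -0.122]},
    {"travel": [0, 0, 0], "dr": [0, 0, -0.122]},
    {"travel": [0, 0, 0], "dr": [0, 0, -0.122]},
    {"travel": [0, 0, 0], "dr": [0, 0, -0.122]},
    {"travel": [0, 0, 0], "dr": [0, 0, -0.122]},
    {"travel": [0, 0, 0], "dr": [0, 0, -0.122]},
    {"travel": [0, 0, 0], "dr": [0, 0, -0.122]},
  ],
)

```text
time: 2.82
tool_pos: [0.4303, 0.2158, 0.2313]
ee_rot: [-3.141, 0.0, 1.37]
contact_force: [0.7, 0.2, -0.7]
width: 0.0433
grasp_force: 0.0
```

Emit:
apply_moves(
  plan=[
    {"travel": [0, 0, 0], "dr": [0, 0, -0.122]},
    {"travel": [0, 0, 0], "dr": [0, 0, -0.122]},
    {"travel": [0, 0, 0], "dr": [0, 0, -0.122]},
    {"travel": [0, 0, 0], "dr": [0, 0, -0.122]},
    {"travel": [0, 0, 0], "dr": [0, 0, -0.122]},
    {"travel": [0, 0, 0], "dr": [0, 0, -0.122]},
    {"travel": [0, 0, 0], "dr": [0, 0, -0.122]},
    {"travel": [0, 0, 0], "dr": [0, 0, -0.122]},
  ],
)

```text
time: 3.48
tool_pos: [0.4304, 0.2157, 0.2313]
ee_rot: [-3.142, -0.0, 2.346]
contact_force: [0.7, 0.3, 0.7]
width: 0.0425
grasp_force: 0.0
```

```bash
python3 - <<'E'
from h import *
st=r.read_state(); im=vision.read_camera('wrist'); cv2.imwrite('pics/w1.png',im[:,:,::-1])
print(st['tool_pos'],st['joints'].round(2))
m,T,f=model('wrist',st); print(T.round(3).tolist())
for c in('red','yellow'):
  for b in blobs(im,c): print(c,b,onplane('wrist',*b[0],.106,st).round(4),onplane('wrist',*b[0],.125,st).round(4))
E
```

```text
[0.43037201 0.21572165 0.23126286] [-0.25  0.6  -0.49  1.81  0.37  0.83 -0.14]
[[0.714, -0.672, -0.195, 0.38], [0.7, 0.686, 0.198, 0.266], [0.0, -0.278, 0.961, 0.373], [0.0, 0.0, 0.0, 1.0]]
red ([255.4, 178.8], [245, 163, 21, 33, 545]) [0.43   0.2193 0.106 ] [0.4265 0.2226 0.125 ]
red ([13.6, 284.2], [0, 280, 31, 10, 255]) [ 0.3396 -0.0116  0.106 ] [0.3425 0.0081 0.125 ]
red ([15.4, 303.6], [0, 293, 34, 21, 291]) [ 0.3525 -0.0286  0.106 ] [ 0.3545 -0.0076  0.125 ]
yellow ([212.4, 248.5], [208, 244, 12, 10, 54]) [0.4477 0.1463 0.106 ] [0.4429 0.1548 0.125 ]
yellow ([222.4, 277.2], [205, 259, 39, 37, 908]) [0.474  0.1313 0.106 ] [0.4673 0.1408 0.125 ]
```

View pics/w1.png

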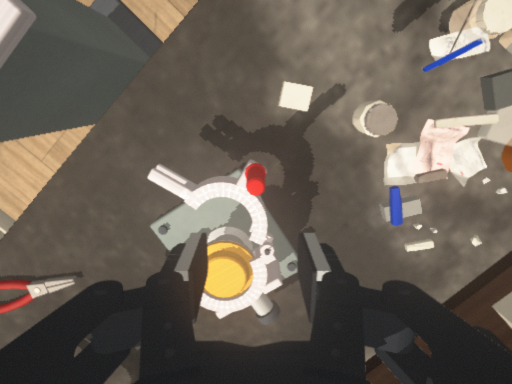

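The wrist view shows the red knob at (255,179), ray-cast to about (0.431, 0.218). That agrees with the top view, and the jaws sit either side of it. I lower over it, caging it.

Emit:
apply_moves(
  plan=[
    {"travel": [0, 0, 0.02], "dr": [0, 0, -0.12]},
    {"travel": [0, 0, 0.024], "dr": [0, 0, 0]},
    {"travel": [0, 0, 0.024], "dr": [0, 0, 0]},
    {"travel": [0, 0, 0.024], "dr": [0, 0, 0]},
    {"travel": [0, 0, 0.024], "dr": [0, 0, 0]},
    {"travel": [0, 0, 0.021], "dr": [0, 0, 0]},
    {"travel": [0, 0, 0], "dr": [0, 0, 0]},
  ],
)

```text
time: 4.12
tool_pos: [0.4292, 0.2152, 0.0915]
ee_rot: [-3.137, -0.001, 2.458]
contact_force: [0.2, -1.1, -0.4]
width: 0.0424
grasp_force: 0.0
```

Emit:
apply_moves(
  plan=[
    {"travel": [0, 0, 0], "dr": [0, 0, 0]},
    {"travel": [0, 0, 0], "dr": [0, 0, 0]},
    {"travel": [0, 0, 0], "dr": [0, 0, 0]},
    {"travel": [0, 0, 0], "dr": [0, 0, 0]},
  ],
  jaw=0.72,
  grip_force=20,
)

```text
time: 4.45
tool_pos: [0.4308, 0.2159, 0.0953]
ee_rot: [3.14, 0.001, 2.459]
contact_force: [-0.3, -0.0, 0.5]
width: 0.024
grasp_force: 0.0
```

```bash
cat > plan.py <<'E'
from h import *
# arc rows in tool frame: centre C, knob goal G; n rows from current TCP
import sys
C,G,n=np.array(eval(sys.argv[1])),np.array(eval(sys.argv[2])),int(sys.argv[3])
st=r.read_state(); p=st['tool_pos'][:2]; y=st['ee_rot'][2]
a0=np.arctan2(*(p-C)[::-1]); a1=np.arctan2(*(G-C)[::-1]); d=(a1-a0+np.pi)%(2*np.pi)-np.pi
rad=np.linalg.norm(G-C); print('pos',st['tool_pos'],'yaw',y,'a0',a0,'sweep',d,'r0',np.linalg.norm(p-C),'rad',rad,'per row turn(tool z)',-d/n)
cur=p
for i in range(1,n+1):
    a=a0+d*i/n; q=C+rad*np.array([np.cos(a),np.sin(a)]); v=q-cur; yy=y+d*(i-1)/n
    print((np.array([v@[np.cos(yy),np.sin(yy)],v@[np.sin(yy),-np.cos(yy)]])*1e3).round(1)); cur=q
E
python3 plan.py "[.4962,.1664]" "[.4238,.1303]" 16
```

```text
pos [0.43084812 0.21586405 0.0953497 ] yaw 2.4589115213277757 a0 2.493697858887102 sweep 1.1104368209588182 r0 0.08196072497748094 rad 0.08090098886911083 per row turn(tool z) -0.06940230130992614
[-1.4 -5.6]
[-0.4 -5.6]
[-0.4 -5.6]
[-0.4 -5.6]
[-0.4 -5.6]
[-0.4 -5.6]
[-0.4 -5.6]
[-0.4 -5.6]
[-0.4 -5.6]
[-0.4 -5.6]
[-0.4 -5.6]
[-0.4 -5.6]
[-0.4 -5.6]
[-0.4 -5.6]
[-0.4 -5.6]
[-0.4 -5.6]
```

Emit:
apply_moves(
  plan=[
    {"travel": [-0.001, -0.0056, 0], "dr": [0, 0, -0.069]},
    {"travel": [-0.0004, -0.0056, 0], "dr": [0, 0, -0.069]},
    {"travel": [-0.0004, -0.0056, 0], "dr": [0, 0, -0.069]},
    {"travel": [-0.0004, -0.0056, 0], "dr": [0, 0, -0.069]},
    {"travel": [-0.0004, -0.0056, 0], "dr": [0, 0, -0.069]},
    {"travel": [-0.0004, -0.0056, 0], "dr": [0, 0, -0.069]},
    {"travel": [-0.0004, -0.0056, 0], "dr": [0, 0, -0.069]},
    {"travel": [-0.0004, -0.0056, 0], "dr": [0, 0, -0.069]},
  ],
)

```text
time: 5.12
tool_pos: [0.4152, 0.1739, 0.095]
ee_rot: [3.141, 0.001, 3.015]
contact_force: [0.4, 0.8, -0.4]
width: 0.0239
grasp_force: 0.3
```

Emit:
apply_moves(
  plan=[
    {"travel": [-0.0004, -0.0056, 0], "dr": [0, 0, -0.069]},
    {"travel": [-0.0004, -0.0056, 0], "dr": [0, 0, -0.069]},
    {"travel": [-0.0004, -0.0056, 0], "dr": [0, 0, -0.069]},
    {"travel": [-0.0004, -0.0056, 0], "dr": [0, 0, -0.069]},
    {"travel": [-0.0004, -0.0056, 0], "dr": [0, 0, -0.069]},
    {"travel": [-0.0004, -0.0056, 0], "dr": [0, 0, -0.069]},
    {"travel": [-0.0004, -0.0056, 0], "dr": [0, 0, -0.069]},
  ],
)

```text
time: 5.7
tool_pos: [0.4211, 0.1353, 0.095]
ee_rot: [-3.141, 0.001, -2.786]
contact_force: [0.3, 0.6, -0.2]
width: 0.0237
grasp_force: 0.3
```

```bash
python3 plan.py "[.4962,.1664]" "[.4238,.1303]" 2; python3 - <<'E'
from h import *
st=r.read_state(); print(st['contact_force'],st['joints'].round(2),st['width'])
im=vision.read_camera('wrist'); cv2.imwrite('pics/w2.png',im[:,:,::-1])
for b in blobs(im,'red'): print(b,onplane('wrist',*b[0],.106,st).round(4))
E
```

```text
pos [0.42109073 0.13528893 0.09501778] yaw -2.7856004156421768 a0 -2.7488958872955878 sweep 0.0698452599619217 r0 0.08129761067799493 rad 0.08090098886911083 per row turn(tool z) -0.03492262998096085
[-0.5 -2.8]
[-0.2 -2.8]
[ 0.28034561  0.62726788 -0.18860001] [-0.06  0.83 -0.58  2.09  0.96  0.51  0.55] 0.023650442238935407
([261.3, 259.2], [242, 219, 40, 80, 2558]) [0.4187 0.1384 0.106 ]
```

View pics/w2.png

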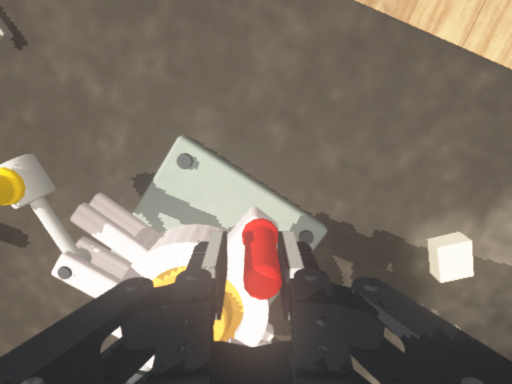

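The knob at (261,259) follows the trailing pad, and the ring's ears at (115,230) are about 10 mm from meeting. I push on in small steps and watch the force.

Emit:
apply_moves(
  plan=[
    {"travel": [-0.0005, -0.0028, 0], "dr": [0, 0, -0.035]},
    {"travel": [-0.0002, -0.0028, 0], "dr": [0, 0, -0.035]},
    {"travel": [0, -0.002, 0], "dr": [0, 0, -0.02]},
    {"travel": [0, -0.001, 0], "dr": [0, 0, 0]},
    {"travel": [0, 0, 0], "dr": [0, 0, 0]},
  ],
)

```text
time: 6.17
tool_pos: [0.4246, 0.1283, 0.0946]
ee_rot: [3.141, 0.001, -2.7]
contact_force: [-1.8, 3.1, 2.3]
width: 0.0242
grasp_force: 1.2
```

Emit:
apply_moves(
  plan=[
    {"travel": [0, -0.001, 0], "dr": [0, 0, 0]},
    {"travel": [0, 0, 0], "dr": [0, 0, 0]},
  ],
)

```text
time: 6.33
tool_pos: [0.4247, 0.1281, 0.0946]
ee_rot: [3.14, 0.001, -2.699]
contact_force: [-5.4, 7.4, 3.8]
width: 0.0242
grasp_force: 4.1
```

Emit:
apply_moves(
  plan=[
    {"travel": [0, -0.001, 0], "dr": [0, 0, 0]},
    {"travel": [0, 0, 0], "dr": [0, 0, 0]},
  ],
)

```text
time: 6.5
tool_pos: [0.4248, 0.128, 0.0946]
ee_rot: [3.138, 0.001, -2.698]
contact_force: [-7.9, 10.4, 3.7]
width: 0.0236
grasp_force: 6.9
```

The clamp is at its stop: 13 N and no further motion, with the knob at the predicted shut position. I back off, raise and go over the yellow knob.

Emit:
apply_moves(
  plan=[
    {"travel": [0, 0.003, 0], "dr": [0, 0, 0]},
    {"travel": [0, 0.003, 0], "dr": [0, 0, 0]},
    {"travel": [0, 0, 0], "dr": [0, 0, 0]},
    {"travel": [0, 0, -0.025], "dr": [0, 0, 0]},
    {"travel": [0, 0, -0.03], "dr": [0, 0, 0]},
    {"travel": [0, 0, -0.03], "dr": [0, 0, 0]},
    {"travel": [0, 0, 0], "dr": [0, 0, 0]},
  ],
)

```text
time: 7.08
tool_pos: [0.4238, 0.132, 0.1833]
ee_rot: [-3.141, 0.005, -2.699]
contact_force: [0.2, 1.4, -0.3]
width: 0.0238
grasp_force: 0.0
```

Emit:
apply_moves(
  plan=[
    {"travel": [0.008, -0.024, 0], "dr": [0, 0, 0]},
    {"travel": [0.008, -0.024, 0], "dr": [0, 0, 0]},
    {"travel": [0.008, -0.024, 0], "dr": [0, 0, 0]},
    {"travel": [0.008, -0.024, 0], "dr": [0, 0, 0]},
    {"travel": [0.008, -0.024, 0], "dr": [0, 0, -0.11]},
    {"travel": [0, 0, 0], "dr": [0, 0, -0.11]},
    {"travel": [0, 0, 0], "dr": [0, 0, -0.11]},
    {"travel": [0, 0, 0], "dr": [0, 0, 0]},
  ],
  jaw=0.5,
)

```text
time: 7.75
tool_pos: [0.4381, 0.0052, 0.1791]
ee_rot: [3.141, -0.0, -2.364]
contact_force: [0.9, 0.0, -0.4]
width: 0.043
grasp_force: 0.0
```

```bash
python3 - <<'E'
from h import *
st=r.read_state(); im=vision.read_camera('wrist'); cv2.imwrite('pics/w3.png',im[:,:,::-1])
print(st['tool_pos'],st['ee_rot'],st['joints'].round(2))
for c in('red','yellow'):
  for b in blobs(im,c,150): print(c,b,onplane('wrist',*b[0],.106,st).round(4),onplane('wrist',*b[0],.12,st).round(4))
E
```

```text
[0.43809793 0.00523301 0.17912851] [ 3.14133703e+00 -3.34142198e-04 -2.36444486e+00] [ 0.42  0.73 -0.91  2.01  0.82  0.81  1.37]
red ([25.3, 122.3], [0, 107, 54, 32, 1302]) [ 0.5026 -0.1381  0.106 ] [ 0.495 -0.132  0.12 ]
red ([371.6, 279.2], [359, 269, 25, 22, 407]) [0.4188 0.1115 0.106 ] [0.4168 0.1013 0.12  ]
yellow ([249.8, 202.6], [239, 182, 24, 42, 806]) [0.4395 0.0044 0.106 ] [0.4361 0.0012 0.12  ]
yellow ([289.4, 313.4], [278, 287, 23, 49, 617]) [0.4824 0.0893 0.106 ] [0.4762 0.0805 0.12  ]
```

View pics/w3.png

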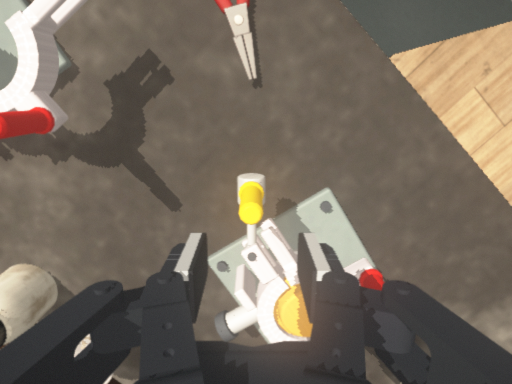

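The ring looks shut (red knob at (372,279), front half round the cap). The yellow knob at (250,203) ray-casts to (0.440, 0.004), between the jaws. I lower over it and cage it.

Emit:
apply_moves(
  plan=[
    {"travel": [-0.001, 0, 0.021], "dr": [0, 0, 0]},
    {"travel": [0, 0, 0.021], "dr": [0, 0, 0]},
    {"travel": [0, 0, 0.021], "dr": [0, 0, 0]},
    {"travel": [0, 0, 0.021], "dr": [0, 0, 0]},
    {"travel": [0, 0, 0], "dr": [0, 0, 0]},
  ],
)

```text
time: 8.22
tool_pos: [0.4378, 0.0067, 0.093]
ee_rot: [3.14, -0.003, -2.372]
contact_force: [-0.2, -0.6, 0.1]
width: 0.0427
grasp_force: 0.0
```

Emit:
apply_moves(
  plan=[
    {"travel": [0, 0, 0], "dr": [0, 0, 0]},
    {"travel": [0, 0, 0], "dr": [0, 0, 0]},
    {"travel": [0, 0, 0], "dr": [0, 0, 0]},
    {"travel": [0, 0, 0], "dr": [0, 0, 0]},
  ],
  jaw=0.72,
)

```text
time: 8.55
tool_pos: [0.4392, 0.0065, 0.0962]
ee_rot: [-3.141, 0.001, -2.369]
contact_force: [-0.8, 0.3, 0.4]
width: 0.0239
grasp_force: 0.0
```

```bash
python3 plan.py "[.4790,.0431]" "[.4255,.0559]" 15|head -4
```

```text
pos [0.43923882 0.00649787 0.09620493] yaw -2.369447431245869 a0 -2.397539517948791 sweep -0.9788910529146797 r0 0.05404320098128412 rad 0.05500990819843276 per row turn(tool z) 0.06525940352764531
[0.7 3.6]
[-0.2  3.6]
[-0.2  3.6]
```

Emit:
apply_moves(
  plan=[
    {"travel": [0.0007, 0.0036, 0], "dr": [0, 0, 0.065]},
    {"travel": [-0.0002, 0.0036, 0], "dr": [0, 0, 0.065]},
    {"travel": [-0.0002, 0.0036, 0], "dr": [0, 0, 0.065]},
    {"travel": [-0.0002, 0.0036, 0], "dr": [0, 0, 0.065]},
    {"travel": [-0.0002, 0.0036, 0], "dr": [0, 0, 0.065]},
    {"travel": [-0.0002, 0.0036, 0], "dr": [0, 0, 0.065]},
    {"travel": [-0.0002, 0.0036, 0], "dr": [0, 0, 0.065]},
    {"travel": [-0.0002, 0.0036, 0], "dr": [0, 0, 0.065]},
  ],
)

```text
time: 9.22
tool_pos: [0.4249, 0.0311, 0.0959]
ee_rot: [-3.141, 0.001, -2.893]
contact_force: [0.1, -0.5, -0.1]
width: 0.0237
grasp_force: 0.4
```

Emit:
apply_moves(
  plan=[
    {"travel": [-0.0002, 0.0036, 0], "dr": [0, 0, 0.065]},
    {"travel": [-0.0002, 0.0036, 0], "dr": [0, 0, 0.065]},
    {"travel": [-0.0002, 0.0036, 0], "dr": [0, 0, 0.065]},
    {"travel": [-0.0002, 0.0036, 0], "dr": [0, 0, 0.065]},
    {"travel": [-0.0002, 0.0036, 0], "dr": [0, 0, 0.065]},
    {"travel": [-0.0002, 0.0036, 0], "dr": [0, 0, 0.065]},
    {"travel": [0, 0, 0], "dr": [0, 0, 0]},
  ],
)

```text
time: 9.8
tool_pos: [0.4243, 0.0532, 0.0959]
ee_rot: [3.141, 0.001, 3.002]
contact_force: [-0.1, -0.8, 0.4]
width: 0.024
grasp_force: 0.0
```

```bash
python3 plan.py "[.4790,.0431]" "[.4255,.0559]" 2; python3 - <<'E'
from h import *
st=r.read_state(); print(st['contact_force'],st['joints'].round(2))
im=vision.read_camera('wrist'); cv2.imwrite('pics/w4.png',im[:,:,::-1])
E
```

```text
pos [0.42432022 0.05324065 0.0958901 ] yaw 3.001536811303961 a0 2.9582208507779577 sweep -0.05146611446184268 r0 0.05561215020656259 rad 0.05500990819843276 per row turn(tool z) 0.02573305723092134
[-0.7  1.4]
[-0.1  1.4]
[-0.10764333 -0.81298422  0.36718887] [ 0.07  0.8  -0.48  2.14  0.94  0.42  0.26]
```

View pics/w4.png

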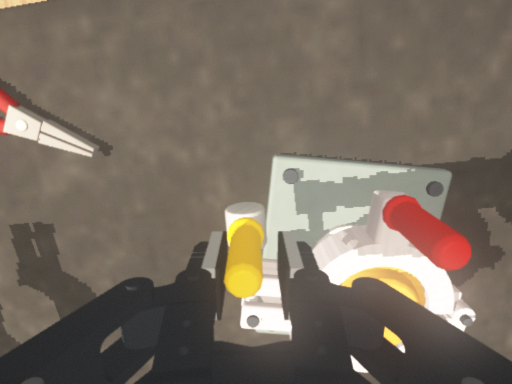

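The yellow knob at (244,258) follows the left pad and the bolt is nearly across the ear. I finish in small steps.

Emit:
apply_moves(
  plan=[
    {"travel": [-0.0005, 0.0015, 0], "dr": [0, 0, 0.026]},
    {"travel": [0, 0.0015, 0], "dr": [0, 0, 0.026]},
    {"travel": [0, 0.0015, 0], "dr": [0, 0, 0.02]},
    {"travel": [0, 0.0015, 0], "dr": [0, 0, 0]},
    {"travel": [0, 0.001, 0], "dr": [0, 0, 0]},
    {"travel": [0, 0, 0], "dr": [0, 0, 0]},
  ],
)

```text
time: 10.35
tool_pos: [0.4258, 0.0597, 0.0953]
ee_rot: [3.141, -0.0, 2.934]
contact_force: [-0.4, -0.0, 0.5]
width: 0.0243
grasp_force: 0.0
```

Emit:
apply_moves(
  plan=[
    {"travel": [0, 0.001, 0], "dr": [0, 0, 0]},
    {"travel": [0, 0, 0], "dr": [0, 0, 0]},
  ],
)

```text
time: 10.52
tool_pos: [0.426, 0.0605, 0.0953]
ee_rot: [3.141, -0.0, 2.933]
contact_force: [-0.2, -0.4, 0.2]
width: 0.0242
grasp_force: 0.1
```

Emit:
apply_moves(
  plan=[
    {"travel": [0, 0.001, 0], "dr": [0, 0, 0]},
    {"travel": [0, 0, 0], "dr": [0, 0, 0]},
  ],
)

```text
time: 10.68
tool_pos: [0.4262, 0.0615, 0.0953]
ee_rot: [3.141, -0.0, 2.933]
contact_force: [0.1, 0.1, 0.1]
width: 0.0238
grasp_force: 0.2
```

Emit:
apply_moves(
  plan=[
    {"travel": [0, 0.001, 0], "dr": [0, 0, 0]},
    {"travel": [0, 0, 0], "dr": [0, 0, 0]},
  ],
)

```text
time: 10.85
tool_pos: [0.4263, 0.0623, 0.0953]
ee_rot: [-3.141, -0.0, 2.933]
contact_force: [-0.6, -1.5, 0.5]
width: 0.0239
grasp_force: 0.7
```

Emit:
apply_moves(
  plan=[
    {"travel": [0, 0.001, 0], "dr": [0, 0, 0]},
    {"travel": [0, 0, 0], "dr": [0, 0, 0]},
  ],
)

```text
time: 11.02
tool_pos: [0.4264, 0.0625, 0.0953]
ee_rot: [-3.14, -0.0, 2.932]
contact_force: [-1.5, -6.9, 1.8]
width: 0.0238
grasp_force: 3.0
```

Emit:
apply_moves(
  plan=[
    {"travel": [0, 0.001, 0], "dr": [0, 0, 0]},
    {"travel": [0, 0, 0], "dr": [0, 0, 0]},
  ],
)

```text
time: 11.18
tool_pos: [0.4264, 0.0628, 0.0952]
ee_rot: [-3.138, -0.001, 2.931]
contact_force: [-1.5, -10.6, 1.7]
width: 0.0241
grasp_force: 5.2
```

The latch is at its stop too. I back off 6 mm, rise, open and take a last look.

Emit:
apply_moves(
  plan=[
    {"travel": [0, -0.003, 0], "dr": [0, 0, 0]},
    {"travel": [0, -0.003, 0], "dr": [0, 0, 0]},
    {"travel": [0, 0, 0], "dr": [0, 0, 0]},
    {"travel": [0, 0, -0.025], "dr": [0, 0, 0]},
    {"travel": [0, 0, -0.03], "dr": [0, 0, 0]},
    {"travel": [0, 0, -0.03], "dr": [0, 0, 0]},
    {"travel": [0, 0, -0.03], "dr": [0, 0, 0]},
    {"travel": [0, 0, 0], "dr": [0, 0, 0]},
  ],
)

```text
time: 11.85
tool_pos: [0.4268, 0.0592, 0.2144]
ee_rot: [3.139, 0.005, 2.933]
contact_force: [0.6, 0.6, -0.5]
width: 0.0236
grasp_force: 0.0
```

Emit:
apply_moves(
  plan=[
    {"travel": [0, 0, -0.03], "dr": [0, 0, 0]},
    {"travel": [0, 0, -0.03], "dr": [0, 0, 0]},
    {"travel": [0, 0, 0], "dr": [0, 0, 0]},
    {"travel": [0, 0, 0], "dr": [0, 0, 0]},
  ],
  jaw=0,
)

```text
time: 12.18
tool_pos: [0.426, 0.0586, 0.2712]
ee_rot: [3.141, 0.002, 2.932]
contact_force: [0.1, 0.1, -0.3]
width: 0.0714
grasp_force: 0.0
```

```bash
python3 - <<'E'
from h import *
st=r.read_state(); im=vision.read_camera('wrist'); cv2.imwrite('pics/w5.png',im[:,:,::-1])
print(st['tool_pos'])
for c in('red','yellow'):
  for b in blobs(im,c,150): print(c,b,onplane('wrist',*b[0],.106,st).round(4))
E
```

```text
[0.42601539 0.05855112 0.27119458]
red ([76.7, 94.2], [45, 80, 65, 35, 629]) [ 0.323  -0.0819  0.106 ]
red ([71.5, 117.5], [41, 105, 63, 23, 589]) [ 0.3416 -0.0939  0.106 ]
red ([326.2, 151.6], [313, 139, 28, 26, 456]) [0.4219 0.1309 0.106 ]
red ([87.3, 280.3], [70, 262, 35, 38, 598]) [ 0.506  -0.1386  0.106 ]
yellow ([249.9, 171.5], [243, 156, 16, 27, 264]) [0.4258 0.0562 0.106 ]
yellow ([316.2, 205.7], [291, 186, 47, 42, 1358]) [0.4735 0.1133 0.106 ]
```

View pics/w5.png

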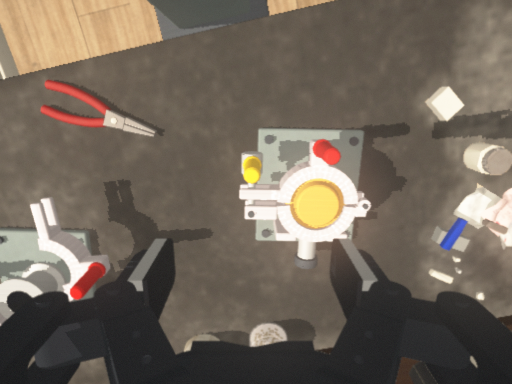

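The ring is closed round the cap, with the red knob at (326,152), i.e. (0.422, 0.131). The yellow knob is home at (250,172), i.e. (0.426, 0.056). Both match predictions, so I hand in.

```bash
python3 -c "
from station import r
print(r.close_job())"
```

```text
the job is handed in; nothing more can be done
None
```

The capped port's clamp is shut and its latch is home, both pushed to their stops. The other port was left alone, the gripper is clear, and the job was handed in at about 12 s.

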